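# Dip the compressor's oil gauge rod and present it level

### The arm

A 6-joint arm with a two-finger parallel gripper is mounted at the origin on the work surface. World frame = base frame: x ahead of the robot, y to its left, z up, the work surface at z = 0. Lengths are in mm, angles in rad, forces in N, time in s.
With the tool pointing down it reaches from about 425 to 925 mm from the base axis. Payload 12.5 kg.
Tool frame: the origin (TCP) lies midway between the tips of the shut fingers; the grasp point (between the pads) lies 19 mm behind it (robot.grasp_offset is the distance from the TCP to the grasp point, in mm); z points along the fingers, y is the line along which they close (so a half turn about z gives the same grasp; the last joint's range is limited). The gripper opens to 85 mm and grips with 20 to 120 N. Pads are 22 mm wide; open, the fingers measure 114 mm over their backs; the gripper's body (76 mm by 85 mm) begins 54 mm behind the grasp point. The pads swing forward as they close: fully open they stand 13 mm farther back than shut.
Start: joints at [-1.211, 0.491, 1.559, -0, 1.092, -0.106], TCP at [280.736, -558.422, 206.927] pointing down, gripper open.
Joint ranges: [-3.1, 3.1], [-0.84, 2.19], [0.05, 2.79], [-1.13, 4.28], [0.06, 2.93], [-2.69, 2.69]. Speed limits (rad/s): [2.22, 2.22, 2.79, 3.14, 3.14, 3.14].

### API

Orientations are given as a rotation vector (axis times angle).
In Python, from rig import robot gives the robot as it stands.
- The arm moves only by the shell command python3 -m inch 'ROWS' [FORCE]. ROWS is JSON, a list of rows, each a list of 3 entries, a list of its own where there are three numbers: the shift along the world's x, y, z in m, then the turn about the world's z in rad, then the closure, from 0 (fully open) to 1 (shut). In form: [[[dx, dy, dz], twist, hand], ...]. A call has 1 to 20 rows; each row shifts and turns the commanded pose from where the row before left it; what a row does not reach is not made up. A row lasts 1/10 s, in which the tool goes at most 50 mm and 8.59 degrees, less where a joint would pass 70% of its speed; a pose out of reach is approached as far as the arm can. A call is refused whole if a number of a shift passes 0.05 or a number of a turn 0.15, either way. A call with a gripper value outside its range is refused whole. The fingers move at their own pace and stop on an object; FORCE is the grip in N (left out, the last holds). Time passes only in rows, so rows that do not move let the fingers close. It gives the time, the measured TCP pose, the force, the opening and the grip force at its end, in the units of the state.
- robot.get_state(): the state, without advancing time (a new reading comes with each control period).
- robot.get_image(name): name is "side" or "top"; returns a dict with "image" (384x512x3 uint8, blue, green, red), "depth" (384x512 float32, mm along the optical axis (not along the pixel's ray), 0 where there is no reading), "fx", "fy", "cx", "cy" (pixels), "k1" (the pictures are not rectified: a ray, as slopes to the right and down, at radius r is drawn at 1 + k1 r^2 times it, then the intrinsics apply), "rvec" (rotation vector, rad) and "tvec" (3), from world to camera coordinates, as OpenCV has them. Camera axes: x right, y down, z forward; pixel columns grow to the right and rows downward; lengths in mm; the calibration is good to about 2 mm. A picture is of the moment at which its call begins.
- robot.close_job(): hands the job in; it is judged then, once.
The state is a dict: "time_s": time; "qpos": joint angles; "qd": joint speeds; "tau": joint torques, N m; "tcp_pos": TCP position; "eef_rot": TCP orientation; "force": force on the tool from outside, world axes, zero at the start; "torque": the same for the moment, N m; "grip_width": finger opening in mm; "grasp_force": force on a finger pad.
Only numpy, scipy, OpenCV 4.12 (cv2) and the standard library are available. Lean on these libraries where they do the work, as an engineer would, in place of code of your own. Each camera call takes 0.05 s, during which the arm holds its last target. There are 200 camera calls.

### The job

Check the bench compressor's oil: swing the magnifier lamp's arm over to the robot's right, well clear of the slanted oil neck, then take the gauge rod by its yellow handle off its rest and slide it down the neck, without forcing it, until the collar stops on the rim. Draw the rod fully out again and finish holding it over the red drip tray for reading: level, marks up, tip over the tray but clear of it, kept still in the gripper and not put down. Leave the other things on the bench where they are.

Things in the scene. Friction and masses are not known exactly. Their poses are not given: they have to be found in the camera images.
- compressor: grey, blue and aluminium bench piston compressor, 370 mm long, 150 wide, 242 high, fixed to the bench: a crankcase (130 wide, top at 140 mm), a finned cylinder above it (95 mm square head), a blue motor behind. Origin on the bench, under the crankcase; its y axis runs from the crankcase to the motor; the crankcase's end face lies at y = -55 mm and the slanted oil neck rises out of it towards -y. Cylinder head: y = 2 to 98 mm, filter, motor and fan farther, to y = 310 mm
- neck: steel oil neck (guide tube) of the compressor, fixed to it at 45 degrees. Origin: centre of its mouth, 145 mm above the bench, in the plane of the rim; its z axis points out of the tube along the bore, up at 45 degrees and away from the compressor (compressor's -y). Bore 13 mm, flared to 27 mm inside and 34 mm outside at the rim over the last 14 mm; deep enough for the whole rod
- lamp_arm (a joint): magnifier lamp's horizontal arm, turning about the vertical post of a heavy fixed stand; rad. It starts near 0, where the head hangs over the oil neck; grows counter-clockwise seen from above, which swings the head to the right (towards -y) and clear; stops at -0.4 and 1.7. It turns stiffly (about 1 N at the grip) and stays where it is left
- lamp_grip (a point): middle of the height at which to take the lamp arm's grip: a round black upright stud, 16 mm across, 46 mm tall, standing on the arm 160 mm from the hinge axis; this point lies 20 mm below the stud's top and 25 mm above the arm's tube (tube 15 mm thick)
- lamp_head (a point): centre of the lamp's round lens head, 235 mm from the hinge axis; the ring is 124 mm across and 22 mm thick, underside 11 mm below this point. Starts within about 100 mm of the neck's mouth seen from above
- lamp_hinge (a point): point on the lamp arm's vertical hinge axis, at the arm's height, 257 mm above the bench; the post below it stands on a round base 150 mm across. Hinge, stud and head lie in one straight line seen from above
- rod: gauge rod, 228 mm long, about 100 g. Origin: centre of its yellow handle; x axis runs along the rod to the tip, z is up with the marks facing up. Handle: 90 mm long (x -45 to 45), 16 wide (y), 20 high (z), grasped across y at its middle. Black collar 38 mm across at x = 85 to 93; steel rod 7 mm thick from the handle to the tip at x = 183. It lies level on the rest, axis 75 mm above the bench
- rod_stop (a point): centre of the collar's face on the tip side (rod x = 93 mm), which comes to lie on the neck's rim when the rod is home; 90 mm from the tip
- rod_tip (a point): tip of the gauge rod
- rest: steel rest for the rod, fixed to the bench. Origin on the bench under the handle's centre, x towards the rod's tip. Base plate 8 mm thick, x -58 to 152, 70 wide; two notched uprights 6 mm thick, one at x = -40 under the end of the handle (31 mm wide, top 79 mm above the bench), one at x = 130 under the rod (23 mm wide, top 83 mm). The rod lifts straight up out of them
- tray: shallow red drip tray, 150 (x) by 130 (y) by 18 mm high, fixed. Origin: centre of its underside, on the bench
- oil_bottle: grey oil bottle, red cap, 62 mm across, 165 tall; bystander; origin under its centre
- solder_reel: blue reel of solder, 64 mm across, 50 tall, standing on its flange; bystander; origin under its centre
- flux_jar: amber jar, black lid, 54 mm across, 70 tall; bystander; origin under its centre
- board: green circuit board, 100 by 75 mm, 16 high with its parts; bystander; origin under its centre
- screwdriver: screwdriver lying on the bench, about 200 mm long; bystander; x axis along it
- brush: brush lying on the bench, about 200 mm long; bystander; x axis along it
Things that resemble listed ones, but are neither listed nor needed, are in the scene too. Leave any pink look-alike of the rest alone.

How it is judged (in metres and radians):
On the way, in this order (a step that is already met when the one before it is completed fails the run):
1. the lamp's head hangs at least 160 mm to the side of the neck's mouth (horizontal distance between lamp_head and neck above 0.16 m), for 0.2 s.
2. the rod is home in the neck: in line with it, the collar on the rim (within 4 mm) (z of rod_stop in the frame of neck below 0.004 m and distance between rod_stop and neck below 0.008 m and angle between the x axis of rod and the z axis of neck, either way round below 0.12 rad and horizontal distance between lamp_head and neck above 0.16 m), for 0.2 s.
3. the rod is drawn fully out of the neck (z of rod_tip in the frame of neck above 0.005 m and contact force between the fingers and rod above 1 N), for 0.1 s.
At the end, for the whole second after the job is handed in: The gripper holds the rod still (under 30 mm/s), level and marks up within 8.5 degrees, its tip above the tray's outline and 40 to 300 mm over the bench, touching nothing but the fingers; the lamp's head is still at least 160 mm from the neck's mouth, seen from above (x of rod_tip in the frame of tray between -0.075 and 0.075 m and y of rod_tip in the frame of tray between -0.065 and 0.065 m and height (world z) of rod_tip between 0.04 and 0.3 m and height (world z) of rod above 0.04 m and angle between rod's own z axis and vertical below 0.15 rad and linear speed of rod below 0.03 m/s and angular speed of rod below 0.2 rad/s and contact force between the fingers and rod above 1 N and contact force between rod and tray below 0.2 N and contact force between rod and rest below 0.2 N and contact force between rod and compressor below 0.2 N and contact force between rod and oil_bottle below 0.2 N and contact force between rod and solder_reel below 0.2 N and contact force between rod and flux_jar below 0.2 N and contact force between rod and board below 0.2 N and contact force between rod and screwdriver below 0.2 N and contact force between rod and brush below 0.2 N and horizontal distance between lamp_head and neck above 0.16 m); the arm keeps its last pose, push and grip.
It fails at once if a bystander is moved more than 30 mm or knocked over (distance of any of oil_bottle, solder_reel, flux_jar, board, screwdriver, brush from where it was at the start of the episode above 0.03 m or angle between any of oil_bottle, solder_reel, flux_jar's own z axis and vertical above 0.4 rad).
It fails at once if the rod is forced: it presses on the compressor or its neck with more than 50 N (contact force between rod and compressor above 50 N).
It also fails if it takes over 67 s, if anything falls off the work surface, if the arm or the gripper's body presses on something with over 40 N, if the wrist force passes 120 N, or if a joint passes its speed limit or range.

## Working session

There is one attempt and no reset: what is moved stays moved. The work goes in short steps, Python scripts to look and compute and a shell command to move; the robot and the scene stay as the last step left them, time stands still between calls to the robot, and variables do not carry over. Pictures are saved under pics/ and viewed, at most 10 in all, crops included, and the job is handed in when it is done.

```bash
ls; mkdir -p pics; cat > h.py <<'E'
import numpy as np,cv2
from rig import robot
def get(n):
    d=robot.get_image(n); d['R']=cv2.Rodrigues(np.array(d['rvec'],float))[0]; d['t']=np.array(d['tvec'],float).ravel(); return d
def ray(d,u,v):
    x=(u-d['cx'])/d['fx'];y=(v-d['cy'])/d['fy'];a,b=x,y
    for _ in range(20):
        s=1+d['k1']*(a*a+b*b);a,b=x/s,y/s
    return a,b
def cen(d): return -d['R'].T@d['t']
def plane(d,u,v,z):
    a,b=ray(d,u,v);w=d['R'].T@np.array([a,b,1.]);c=cen(d);return c+w*(z-c[2])/w[2]
def dep(d,u,v,D=None):
    a,b=ray(d,u,v);z=d['depth'][int(v),int(u)] if D is None else D
    return d['R'].T@(np.array([a,b,1.])*z-d['t'])
def cloud(d):
    v,u=np.mgrid[:384,:512];a,b=ray(d,u.astype(float),v.astype(float));z=d['depth']
    return (np.stack([a*z,b*z,z],-1)-d['t'])@d['R']
E
python3 - <<'E'
from h import *
for n in('top','side'):
    d=get(n);cv2.imwrite(f'pics/{n}0.png',cv2.resize(d['image'],None,fx=1.5,fy=1.5,interpolation=cv2.INTER_CUBIC));print(n,cen(d),d['R'][2],d['fx'],d['k1'],(d['depth']>0).mean())
print(robot.get_state())
E
```

```text
pics
top [ 463.99451594  -72.68197525 1229.24890877] [ 0.07970817 -0.0079807  -0.99678629] 348.8475247146483 -0.027684989694988345 0.9960784912109375
side [ 404.62641656  927.13220363 1067.08928516] [ 0.09058288 -0.74636551 -0.65934305] 409.0256767621913 -0.1061544594272155 0.9959157307942709
{'time_s': 0.1, 'qpos': array([-1.21061832e+00,  4.91488113e-01,  1.55933085e+00,  5.69972251e-06,
        1.09169398e+00, -1.05604462e-01]), 'qd': array([ 0.00060292, -0.00179784, -0.00352998,  0.0002546 , -0.000239  ,
       -0.0023244 ]), 'tau': array([ 2.35294625e-03, -6.19445872e+01, -2.62029272e+01, -1.28236884e-04,
        2.87170813e-03,  1.91842736e-05]), 'tcp_pos': array([ 280.65245016, -558.22908251,  206.41297894]), 'eef_rot': array([-3.05589179e+00, -7.24838556e-01,  1.75579464e-04]), 'force': array([-0.2480532 , -0.05677637, -1.18386609]), 'torque': array([ 0.0198603 , -0.01395091, -0.01474145]), 'grasp_force': 0.0, 'grip_width': 85.5024263755073}
```

View pics/top0.png

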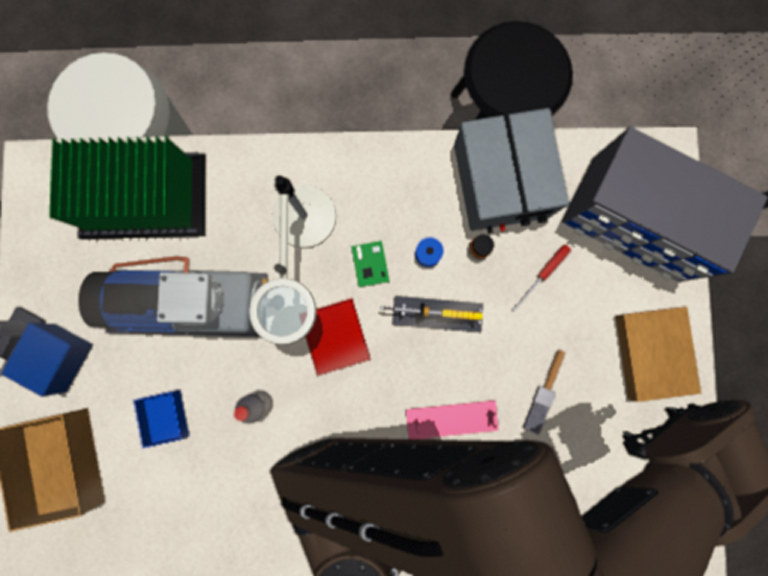

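View pics/side0.png

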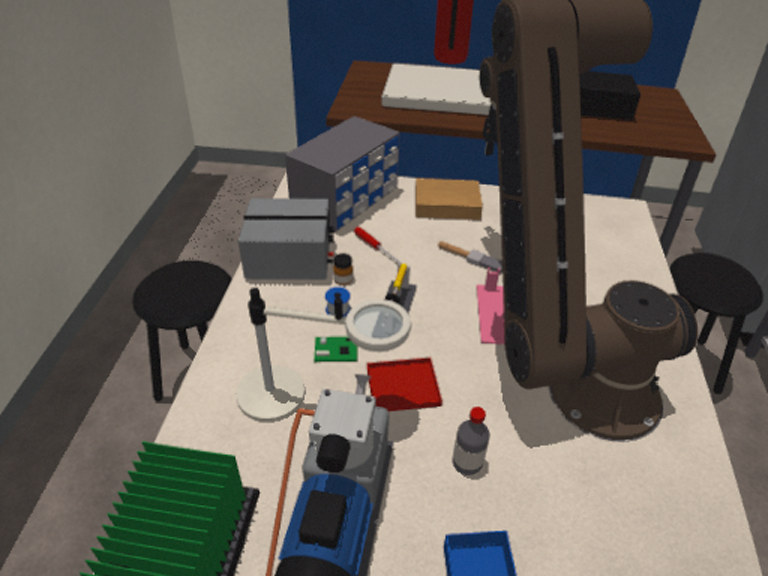

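The top view (1.5x) shows the lamp head at (283,310), the black stud at about (281,270), the hinge top at (285,185) and the compressor at left. The yellow-handled rod lies on the dark rest at (440,313), tip to image-left (+y), and the pink look-alike is at (452,420). The red tray is at (338,337). The side view shows the neck at about (362,383). Next I'll measure these from depth.

```bash
python3 - <<'E'
from h import *
np.set_printoptions(precision=1,suppress=True)
for n in('top','side'):
    d=get(n);P=cloud(d);im=d['image'].astype(int);hsv=cv2.cvtColor(d['image'],cv2.COLOR_BGR2HSV)
    print(n)
    x,y,z=P[...,0],P[...,1],P[...,2]
    reg=(x>350)&(x<900)&(y>-100)&(y<300)
    dark=im.max(-1)<70
    m=reg&dark&(z>262)&(z<330)
    k,l,s,c=cv2.connectedComponentsWithStats(m.astype(np.uint8))
    for i in range(1,k):
        if s[i,4]>3: q=P[l==i];print('dark',s[i],q.mean(0),q.min(0),q.max(0))
    white=(hsv[...,1]<60)&(hsv[...,2]>110)
    m=reg&white&(z>235)&(z<285)
    k,l,s,c=cv2.connectedComponentsWithStats(m.astype(np.uint8))
    for i in range(1,k):
        if s[i,4]>8: q=P[l==i];print('white',s[i],q.mean(0),q.min(0),q.max(0))
    yel=(hsv[...,0]>18)&(hsv[...,0]<35)&(hsv[...,1]>150)&(hsv[...,2]>90)
    k,l,s,c=cv2.connectedComponentsWithStats(yel.astype(np.uint8))
    for i in range(1,k):
        if s[i,4]>15: q=P[l==i];print('yel',s[i],q.mean(0),q.min(0),q.max(0))
E
```

```text
top
dark [184 118  11  11  94] [737.4 108.2 286.7] [726.6  96.6 263.6] [753.7 123.2 309.1]
dark [185 178   5   4  13] [579.4 109.3 299.9] [575.7 106.9 284.6] [582.9 114.8 307.9]
white [ 166  127   45  103 1832] [529.2 115.3 263.2] [446.5  55.2 253.9] [732.2 176.4 273. ]
white [125 182  13  34 289] [537.8 283.4 237.1] [490.  266.4 235. ] [584.4 299.9 244.9]
yel [295 207  27   6 124] [ 497.9 -240.4  102.4] [ 464.  -286.3   55.6] [ 507.5  -72.7 1229.2]
side
dark [166 192  11  17 123] [737.9 119.2 284.1] [725.  102.1 262.1] [752.5 129.4 306.9]
dark [223 199   6  14  74] [578.6 120.4 290.2] [571.8 113.4 266.3] [586.2 125.1 310.1]
white [ 176  200   98   34 1436] [529.3 121.  261.3] [444.1  56.7 244. ] [724.6 179.8 270.3]
white [212 259  38  14 266] [535.9 284.4 236.9] [488.2 266.  235. ] [581.3 299.9 243.9]
yel [262 176   9  17  74] [ 496.8 -242.7   77.6] [ 486.5 -365.5   -2.2] [ 516.3 -197.2   89.8]
```

```bash
python3 -m inch '[[[0,0,0.04],0,0],[[0,0,0.04],0,0],[[0,0,0.04],0,0],[[0,0,0.04],0,0],[[0.0186,0.042,0],0,0],[[0.0186,0.042,0],0,0],[[0.0186,0.042,0],0,0],[[0.0186,0.042,0],0,0],[[0.0186,0.042,0],0,0],[[0.0186,0.042,0],0,0],[[0.0186,0.042,0],0,0],[[0.0186,0.042,0],0,0],[[0.0186,0.042,0],0,0],[[0.0186,0.042,0],0,0],[[0.0186,0.042,0],0,0],[[0.0186,0.042,0],0,0]]' 40; python3 -m inch '[[[0.0186,0.042,0],0,0],[[0.0186,0.042,0],0,0],[[0.0186,0.042,0],0,0],[[0.0186,0.042,0],0,0],[[0,0,0],0,0],[[0,0,0],0,0],[[0,0,0],0,0]]'
```

```text
time_s: 1.8
tcp_pos: [504.3, -52.5, 367.0]
eef_rot: [3.057, 0.725, 0.0]
force: [1.2, -1.3, 1.1]
grip_width: 85.3
grasp_force: 0.0
time_s: 2.5
tcp_pos: [578.0, 112.9, 366.9]
eef_rot: [3.057, 0.724, -0.001]
force: [-0.3, 1.0, 0.4]
grip_width: 85.5
grasp_force: 0.0
```

```bash
python3 -m inch '[[[0,0,-0.03],0,0],[[0,0,-0.03],0,0],[[0,0,-0.028],0,0],[[0,0,0],0,0],[[0,0,0],0,1],[[0,0,0],0,1],[[0,0,0],0,1],[[0,0,0],0,1],[[0,0,0],0,1],[[0,0,0],0,1],[[0,0,0],0,1],[[0,0,0],0,1]]' 40
```

```text
time_s: 3.7
tcp_pos: [578.5, 113.6, 279.7]
eef_rot: [3.056, 0.725, 0.002]
force: [-1.2, -0.5, 5.5]
grip_width: 13.0
grasp_force: 39.0
```

```bash
python3 -m inch '[[[0.0008,-0.0159,0],0.1,1],[[0.0024,-0.0158,0],0.1,1],[[0.0039,-0.0154,0],0.1,1],[[0.0055,-0.015,0],0.1,1],[[0.0069,-0.0144,0],0.1,1],[[0.0083,-0.0136,0],0.1,1],[[0.0096,-0.0127,0],0.1,1],[[0.0109,-0.0117,0],0.1,1],[[0.012,-0.0105,0],0.1,1],[[0.013,-0.0093,0],0.1,1],[[0.0138,-0.0079,0],0.1,1],[[0.0145,-0.0065,0],0.1,1],[[0.0151,-0.005,0],0.1,1],[[0,0,0],0,1]]'; python3 -m inch '[[[0,0,0],0,0],[[0,0,0],0,0],[[0,0,0],0,0],[[0,0,0],0,0],[[0,0,0.04],0,0],[[0,0,0.04],0,0],[[0,0,0.02],0,0],[[0,0,0],0,0]]'
python3 - <<'E'
from h import *
np.set_printoptions(precision=1,suppress=True)
T=get('top');S=get('side')
cv2.imwrite('pics/a.png',np.hstack([cv2.resize(T['image'][170:270,110:360],None,fx=3,fy=3,interpolation=2)]))
cv2.imwrite('pics/b.png',cv2.resize(S['image'][160:310,180:330],None,fx=4,fy=4,interpolation=2))
print(robot.get_state()['qpos'])
E
```

```text
time_s: 5.1
tcp_pos: [696.3, -44.0, 279.7]
eef_rot: [1.99, 2.425, -0.005]
force: [-3.4, -15.7, 6.9]
grip_width: 12.9
grasp_force: 39.8
time_s: 5.9
tcp_pos: [695.5, -39.8, 382.6]
eef_rot: [1.991, 2.424, 0.005]
force: [0.2, -1.1, -0.3]
grip_width: 85.1
grasp_force: 0.0
[-0.2  0.5  1.1  0.   1.5 -0.3]
```

View pics/a.png

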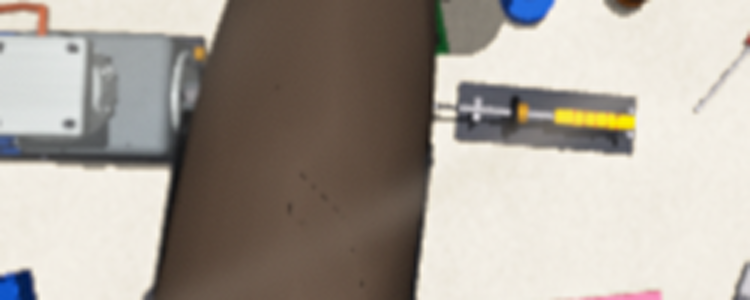

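View pics/b.png

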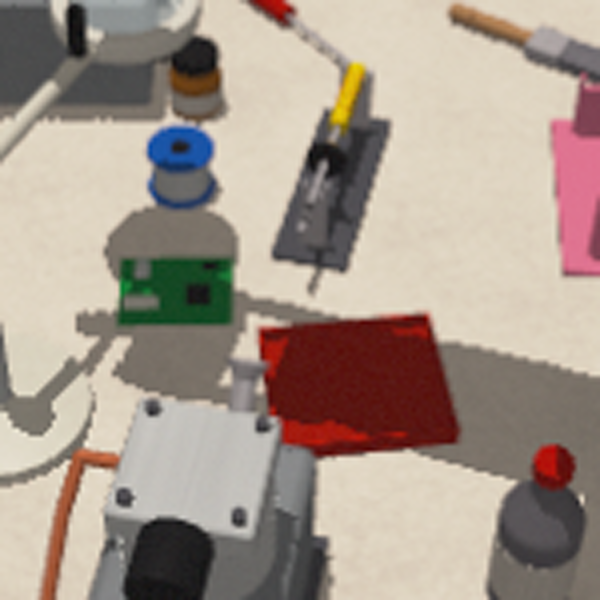

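The top crop shows the rod's yellow handle at (595,120) and its tip end at about (437,107), with the grey neck mouth at (185,82). The side crop shows the same rod on the dark rest at (345,95) and the neck at (247,380). Only this one is dark steel with a yellow handle; the look-alike is pink. Now I'll measure the rod axis and the neck.

```bash
python3 - <<'E'
from h import *
np.set_printoptions(precision=1,suppress=True)
for n in('top','side'):
    d=get(n);P=cloud(d);hsv=cv2.cvtColor(d['image'],cv2.COLOR_BGR2HSV)
    m=((hsv[...,0]>18)&(hsv[...,0]<35)&(hsv[...,1]>130)&(hsv[...,2]>90)).astype(np.uint8)
    k,l,s,c=cv2.connectedComponentsWithStats(m);i=1+s[1:,4].argmax()
    v,u=np.nonzero(l==i)
    q=np.array([plane(d,a,b,85 if n=='top' else 80)for a,b in zip(u,v)])[:,:2]
    w,V=np.linalg.eigh(np.cov(q.T));ax=V[:,1]*np.sign(V[1,1]);t=(q-q.mean(0))@ax;cr=(q-q.mean(0))@V[:,0]
    print(n,s[i],q.mean(0),'yaw',np.degrees(np.arctan2(ax[1],ax[0])),t.min(),t.max(),np.ptp(cr), q.mean(0)+ax*(t.max()+t.min())/2)
    if n=='top':
        for uu,vv in((255.7,205.5),(258,205.8)): print('tip?',plane(d,uu,vv,76))
        for z0 in (3,): pass
    # compressor/neck points
    x,y,z=P[...,0],P[...,1],P[...,2]
    m=(x>440)&(x<620)&(y>30)&(y<140)&(z>60)&(z<175)
    q=P[m];print('neck region',m.sum())
    if n=='side': np.save('nk.npy',q)
    for yy in range(30,140,10):
        g=q[(q[:,1]>=yy)&(q[:,1]<yy+10)]
        if len(g)>3: print(yy,len(g),g.min(0),g.max(0),np.median(g,0))
E
```

```text
top [295 206  27   8 138] [ 498.4 -242.5] yaw 83.0059360130162 -43.414322681685626 42.86986177077676 18.358528263212833 [ 498.4 -242.8]
tip? [515.8 -71.5  76. ]
tip? [514.7 -79.1  76. ]
neck region 0
side [262 176   9  18  76] [ 496.7 -238.9] yaw 85.43656456337062 -48.47908468030418 52.347529257470505 19.08810794968361 [ 496.9 -237. ]
neck region 3
```

```bash
python3 -m inch '[[[-0.0248,-0.0252,0],-0.037,0],[[-0.0248,-0.0252,0],-0.037,0],[[-0.0248,-0.0252,0],-0.037,0],[[-0.0248,-0.0252,0],-0.037,0],[[-0.0248,-0.0252,-0.03],-0.037,0],[[-0.0248,-0.0252,-0.03],-0.037,0],[[-0.0248,-0.0252,-0.03],-0.037,0],[[-0.0248,-0.0252,-0.03],-0.037,0],[[0,0,-0.04],0,0],[[0,0,-0.04],0,0],[[0,0,0],0,0],[[0,0,0],0,0]]'
python3 - <<'E'
from h import *
np.set_printoptions(precision=1,suppress=True)
T=get('top');S=get('side')
cv2.imwrite('pics/c.png',np.hstack([cv2.resize(x,None,fx=4,fy=4,interpolation=2) for x in(T['image'][160:260,130:230],S['image'][200:300,190:290])]))
for n,d in(('top',T),('side',S)):
    P=cloud(d);x,y,z=P[...,0],P[...,1],P[...,2]
    q=P[(x>440)&(x<620)&(y>60)&(y<260)&(z>40)&(z<175)]
    print(n)
    for yy in range(60,260,8):
        g=q[(q[:,1]>=yy)&(q[:,1]<yy+8)]
        if len(g)>3: print(yy,len(g),g.min(0),g.max(0),np.median(g,0))
    # head top: rect
    m=((x>440)&(x<640)&(y>200)&(y<420)&(z>235)&(z<252)).astype(np.uint8)
    c=max(cv2.findContours(m,0,1)[0],key=cv2.contourArea);(cc,wh,a)=cv2.minAreaRect(c)
    B=np.array([plane(d,*p,242) for p in cv2.boxPoints((cc,wh,a))]);print('head',B[:,:2],B.mean(0),np.linalg.norm(np.diff(B,axis=0),axis=1))
E
```

```text
time_s: 7.3
tcp_pos: [496.6, -241.6, 179.0]
eef_rot: [-2.33, -2.106, 0.001]
force: [0.1, 0.0, 0.7]
grip_width: 85.6
grasp_force: 0.0
top
132 5 [525.8 137.2 134.2] [538.2 139.9 138.7] [532.2 137.5 136.3]
140 27 [516.2 140.  129.8] [547.2 147.5 147.4] [532.3 144.2 135.3]
148 26 [516.2 148.4 130.5] [544.4 155.9 154.7] [529.5 152.  138.2]
156 18 [522.1 156.1 122.5] [541.  163.4 156.1] [532.6 158.2 139.2]
164 12 [523.2 164.6 118.9] [539.4 169.7 140.5] [531.7 167.3 134.4]
172 12 [523.7 172.2 124.9] [539.9 177.6 134.9] [531.5 174.7 130.4]
180 12 [524.6 180.2 113.6] [540.8 186.6 127.4] [532.2 183.2 122.3]
188 21 [519.2 188.1  91.9] [548.4 195.8 119.7] [531.2 192.9 108.8]
196 140 [493.4 196.2  40.6] [590.4 204.  135.1] [544.6 201.6 101.7]
204 172 [477.4 204.   40.3] [595.2 212.  140.4] [530.7 208.  123.8]
212 132 [471.3 212.1  40.7] [594.  219.8 144.9] [522.8 215.3 137.5]
220 114 [471.3 220.2 128.1] [598.2 228.  146.4] [532.3 223.9 140.1]
228 97 [471.5 228.  130.9] [597.8 236.  146.5] [536.9 231.7 140. ]
236 111 [471.8 236.  132.5] [597.9 243.8 145.2] [534. 240. 140.]
244 93 [471.9 244.1 132.
[... 428 characters left out ...]
517.7 156.2 133.7] [541.2 163.6 157.2] [528.6 160.3 147.2]
164 27 [521.1 164.2 121.2] [539.4 171.8 142. ] [527.4 167.7 135.7]
172 20 [520.5 173.  121.5] [538.8 180.  137.3] [529.1 175.5 128.2]
212 11 [471.1 214.1 134.5] [494.3 219.5 140.2] [482.7 216.4 136.9]
220 24 [466.8 220.3 111.1] [493.3 227.6 142.4] [477.6 223.7 138.4]
228 33 [467.  228.2  40.3] [492.2 236.  142.7] [475.3 231.7 138.4]
236 29 [467.2 236.2  87.6] [494.1 243.3 141.2] [477.3 239.5 138.7]
244 32 [467.5 244.2  42.2] [492.7 251.9 142.7] [475.4 248.4 137.5]
252 31 [468.1 252.   83.4] [491.5 259.9 143.5] [474.8 255.3 136.9]
head [[578.6 406.9]
 [586.2 265.1]
 [488.8 274.3]
 [490.5 413.2]] [536.1 339.8 242. ] [142.   97.8 139. ]
```

View pics/c.png

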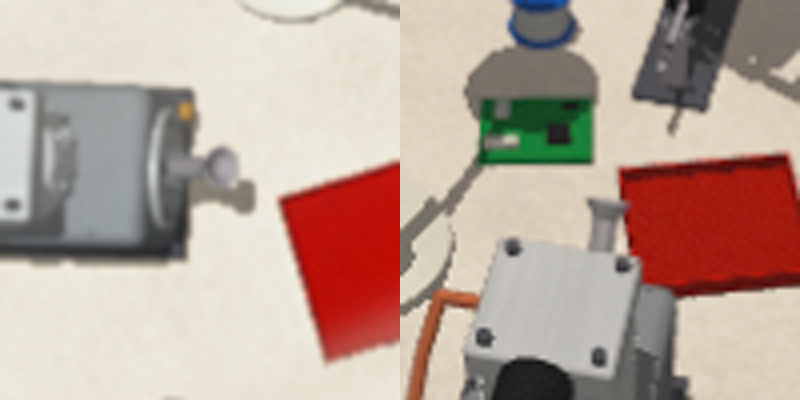

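The crop shows the neck's mouth at (222,165) in the top part and (607,208) in the side part. Depth puts the rim centre near (531.5, 149, 145), the height it must have, with the crankcase face at y≈204. The tool can't tilt, so I'll pivot the rod between the pads with the tip in the flare. First I'll grasp it.

```bash
python3 -m inch '[[[0,0,-0.03],0,0],[[0,0,-0.03],0,0],[[0,0,-0.03],0,0],[[0,0,-0.02],0,0],[[0,0,-0.013],0,0],[[0,0,0],0,0],[[0,0,0],0,1],[[0,0,0],0,1],[[0,0,0],0,1],[[0,0,0],0,1],[[0,0,0],0,1],[[0,0,0],0,1],[[0,0,0],0,1],[[0,0,0],0,1]]' 25;  python3 -m inch '[[[0,0,0.01],0,1],[[0,0,0.03],0,1],[[0,0,0.03],0,1],[[0,0,0.03],0,1],[[0,0,0],0,1],[[0,0,0],0,1]]'
python3 - <<'E'
from h import *
S=get('side');T=get('top')
cv2.imwrite('pics/d.png',np.hstack([cv2.resize(x,None,fx=4,fy=4,interpolation=2) for x in(T['image'][160:260,220:320],S['image'][140:240,210:310])]))
s=robot.get_state();print(s['force'],s['torque'])
E
```

```text
time_s: 8.8
tcp_pos: [496.8, -241.8, 56.3]
eef_rot: [2.33, 2.106, 0.0]
force: [-0.9, 0.7, 4.9]
grip_width: 14.9
grasp_force: 26.0
time_s: 9.4
tcp_pos: [496.5, -241.6, 156.3]
eef_rot: [2.33, 2.106, 0.0]
force: [1.2, -0.7, -1.4]
grip_width: 14.9
grasp_force: 25.3
[-0.40188837  0.69657597 -1.68055583] [-0.00958054 -0.06455797 -0.00778292]
```

View pics/d.png

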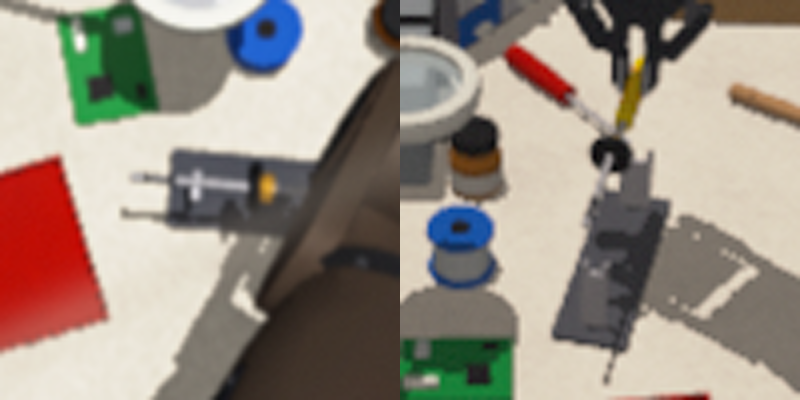

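```bash
python3 -m inch '[[[0.0038,0.0236,0],0.0094,1],[[0.0038,0.0236,0],0.0094,1],[[0.0038,0.0236,0],0.0094,1],[[0.0038,0.0236,0],0.0094,1],[[0.0038,0.0236,0],0.0094,1],[[0.0038,0.0236,0],0.0094,1],[[0.0038,0.0236,0],0.0094,1],[[0.0038,0.0236,0],0.0094,1],[[0,0,-0.017],0,1],[[0,0,-0.015],0,1],[[0,0,0],0,1],[[0,0,0],0,1]]'
python3 - <<'E'
from h import *
S=get('side');T=get('top')
cv2.imwrite('pics/e.png',np.hstack([cv2.resize(x,None,fx=4,fy=4,interpolation=2) for x in(T['image'][150:250,150:250],S['image'][190:290,190:290])]))
E
```

```text
time_s: 10.7
tcp_pos: [526.7, -52.9, 123.3]
eef_rot: [-2.249, -2.191, 0.002]
force: [-0.1, 0.0, -0.2]
grip_width: 14.6
grasp_force: 25.3
```

View pics/e.png

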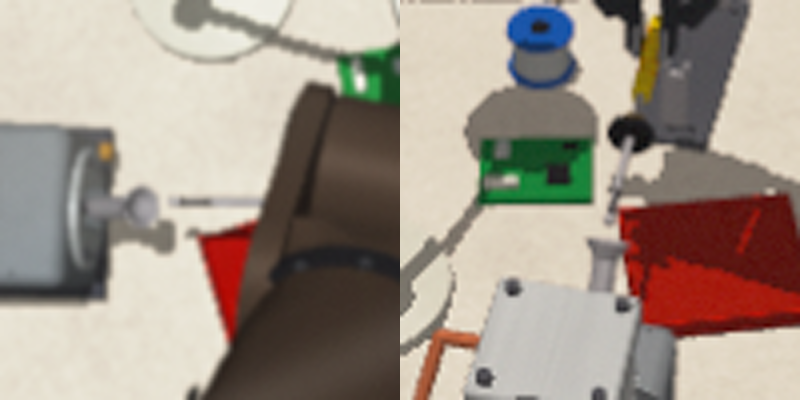

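The crop shows the tip at (170,202) top / (611,222) side, just short of the flare, which sits at (142,206) / (608,247). I'll triangulate both.

```bash
cat >> h.py <<'E'
def tri(T,S,a,b):
    A=[];B=[]
    for d,(u,v) in((T,a),(S,b)):
        p,q=ray(d,u,v);w=d['R'].T@np.array([p,q,1.]);w/=np.linalg.norm(w);M=np.eye(3)-np.outer(w,w);A.append(M);B.append(M@cen(d))
    X=np.linalg.lstsq(np.vstack(A),np.hstack(B),rcond=None)[0]
    return X,np.linalg.norm(np.hstack([A[0]@X-B[0],A[1]@X-B[1]]))
E
python3 - <<'E'
from h import *
T=get('top');S=get('side')
print('tip',tri(T,S,(192.5,200.5),(242.75,245.5)))
print('mouth',tri(T,S,(185.5,201.5),(242,251.75)))
P=cloud(S);q=P[(P[...,1]>70)&(P[...,1]<135)&(P[...,0]>505)&(P[...,0]<550)&(P[...,2]>100)&(P[...,2]<170)];print('side',q.round(0)[:15])
P=cloud(T);q=P[(P[...,1]>40)&(P[...,1]<135)&(P[...,0]>505)&(P[...,0]<550)&(P[...,2]>100)&(P[...,2]<170)];print('top',q.round(0)[:25])
E
```

```text
tip (array([531.18287736, 125.70253917, 138.51149496]), np.float64(2.8917682343674533))
mouth (array([529.29124174, 148.17209941, 136.19828732]), np.float64(2.042096040180476))
side [[528.  70. 148.]
 [530.  73. 146.]
 [527.  72. 145.]
 [530.  79. 148.]
 [527.  73. 142.]
 [532.  80. 145.]
 [530.  77. 142.]
 [532.  84. 144.]
 [528.  87. 148.]
 [531.  90. 146.]
 [528.  88. 144.]
 [534.  88. 139.]
 [530.  97. 149.]
 [528.  92. 144.]
 [533.  97. 145.]]
top [[534. 126. 145.]
 [534. 123. 145.]
 [534. 120. 147.]
 [534. 117. 143.]
 [534. 114. 146.]
 [534. 111. 145.]
 [534. 107. 146.]
 [534. 104. 146.]
 [534. 101. 146.]
 [534.  98. 144.]
 [534.  95. 143.]
 [534.  92. 143.]
 [534.  89. 143.]
 [534.  86. 142.]
 [533.  82. 151.]
 [534.  80. 141.]
 [533.  76. 148.]
 [533.  73. 147.]
 [533.  70. 147.]
 [533.  67. 146.]
 [533.  64. 148.]
 [533.  61. 148.]
 [533.  57. 148.]
 [533.  55. 145.]
 [532. 127. 141.]]
```

```bash
python3 -m inch '[[[-0.001,0.01,0],0,1],[[0,0.01,0],0,1],[[0,0.006,0],0,1],[[0,0,0],0,1],[[0,0,0],0,1]]';python3 -m inch '[[[0,0.004,0],0,1],[[0,0,0],0,1],[[0,0,0],0,1]]';python3 -m inch '[[[0,0.003,0],0,1],[[0,0,0],0,1],[[0,0,0],0,1]]'
```

```text
time_s: 11.4
tcp_pos: [526.1, -26.6, 124.0]
eef_rot: [2.249, 2.193, 0.0]
force: [0.4, -0.1, -0.8]
grip_width: 14.8
grasp_force: 25.3
time_s: 11.7
tcp_pos: [526.0, -23.0, 123.9]
eef_rot: [2.25, 2.192, 0.0]
force: [-0.3, 0.7, -1.7]
grip_width: 14.9
grasp_force: 25.3
time_s: 12.0
tcp_pos: [526.1, -20.1, 124.0]
eef_rot: [2.25, 2.192, -0.0]
force: [0.6, -4.0, -0.2]
grip_width: 14.8
grasp_force: 25.3
```

```bash
python3 -m inch '[[[0,0.001,0],0,1],[[0,0.0003,0.004],0,1],[[0,0.0003,0.004],0,1],[[0,0,0],0,1]]';python3 -m inch '[[[0,0.0003,0.004],0,1],[[0,0.0004,0.004],0,1],[[0,0.0005,0.004],0,1],[[0,0,0],0,1]]'
python3 - <<'E'
from h import *
T=get('top');P=cloud(T);q=P[(P[...,1]>40)&(P[...,1]<165)&(P[...,0]>528)&(P[...,0]<538)&(P[...,2]>100)&(P[...,2]<190)];q=q[q[:,1].argsort()];print(q.round(0)[::4,1:].tolist())
E
```

```text
time_s: 12.4
tcp_pos: [526.3, -19.0, 132.4]
eef_rot: [2.249, 2.192, -0.0]
force: [-0.7, -8.4, -0.3]
grip_width: 15.2
grasp_force: 25.0
time_s: 12.8
tcp_pos: [526.2, -17.0, 144.4]
eef_rot: [2.249, 2.192, 0.001]
force: [-0.1, -3.0, -1.5]
grip_width: 15.1
grasp_force: 24.4
[[107.0, 151.0], [113.0, 150.0], [120.0, 147.0], [126.0, 147.0], [129.0, 148.0], [132.0, 145.0], [138.0, 148.0], [142.0, 144.0], [145.0, 144.0], [151.0, 147.0], [154.0, 146.0], [158.0, 143.0], [163.0, 146.0]]
```

```bash
python3 -m inch '[[[0,0.0016,0.009],0,1],[[0,0.0016,0.009],0,1],[[0,0.0027,0.0092],0,1],[[0,0.0027,0.0092],0,1],[[0,0,0],0,1]]';python3 -m inch '[[[0,0.0035,0.009],0,1],[[0,0.0035,0.009],0,1],[[0,0.0044,0.0086],0,1],[[0,0.0044,0.0086],0,1],[[0,0,0],0,1],[[0,0,0],0,1]]'
python3 - <<'E'
from h import *
T=get('top');P=cloud(T);q=P[(P[...,1]>20)&(P[...,1]<165)&(P[...,0]>528)&(P[...,0]<538)&(P[...,2]>100)&(P[...,2]<230)];q=q[q[:,1].argsort()];print(q.round(0)[::3,1:].tolist())
E
```

```text
time_s: 13.35
tcp_pos: [526.5, -8.1, 181.9]
eef_rot: [2.248, 2.192, 0.002]
force: [0.6, -1.5, -1.0]
grip_width: 15.0
grasp_force: 24.4
time_s: 13.95
tcp_pos: [526.0, 7.4, 215.6]
eef_rot: [2.249, 2.193, 0.0]
force: [-0.2, -1.6, 0.2]
grip_width: 14.6
grasp_force: 24.5
[[158.0, 157.0], [165.0, 140.0]]
```

```bash
python3 -m inch '[[[0,0.0053,0.008],0,1],[[0,0.0053,0.008],0,1],[[0,0.006,0.0074],0,1],[[0,0.006,0.0074],0,1],[[0,0.0066,0.0069],0,1],[[0,0,0],0,1],[[0,0,0],0,1]]'
python3 - <<'E'
from h import *
T=get('top');S=get('side')
cv2.imwrite('pics/f.png',np.hstack([cv2.resize(x,None,fx=4,fy=4,interpolation=2) for x in(T['image'][150:250,150:250],S['image'][170:270,190:290])]))
E
```

```text
time_s: 14.7
tcp_pos: [526.0, 36.7, 253.3]
eef_rot: [2.249, 2.193, 0.0]
force: [-0.3, -1.3, -0.7]
grip_width: 14.3
grasp_force: 24.4
```

View pics/f.png

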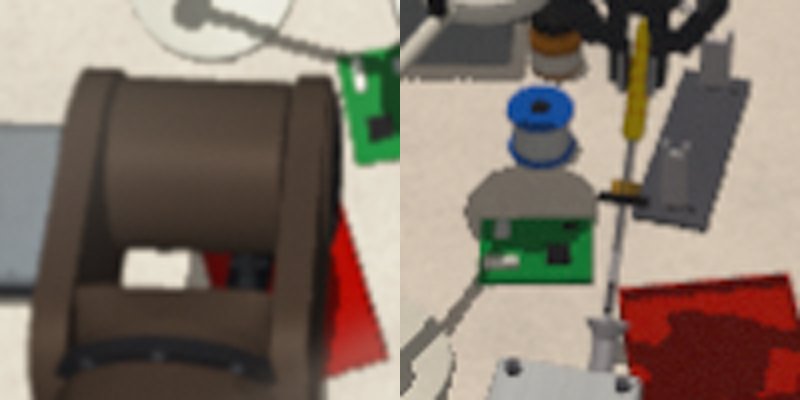

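The tip is in the flare with the rod at about 45°: handle at (640,60), collar at (622,195), tip at (610,310). Next I'll bring the hand onto the bore line and slide in gently.

```bash
python3 -m inch '[[[0.0008,-0.0035,-0.004],0,1],[[0.0007,-0.0035,-0.004],0,1],[[0,0,0],0,1]]'; python3 -m inch '[[[0,0.004,-0.004],0,1],[[0,0.004,-0.004],0,1],[[0,0,0],0,1]]';  python3 -m inch '[[[0,0.004,-0.004],0,1],[[0,0.004,-0.004],0,1],[[0,0,0],0,1],[[0,0,0],0,1]]'
```

```text
time_s: 15.1
tcp_pos: [527.3, 29.0, 244.3]
eef_rot: [-2.25, -2.191, 0.001]
force: [-0.9, 0.1, -1.2]
grip_width: 14.4
grasp_force: 24.5
time_s: 15.4
tcp_pos: [527.3, 38.1, 236.6]
eef_rot: [-2.249, -2.193, 0.001]
force: [-0.2, 0.2, -1.0]
grip_width: 14.5
grasp_force: 24.8
time_s: 15.8
tcp_pos: [527.5, 45.7, 229.1]
eef_rot: [-2.249, -2.193, 0.0]
force: [-0.5, -0.4, -0.8]
grip_width: 14.5
grasp_force: 24.8
```

```bash
python3 -m inch '[[[0,0.004,-0.004],0,1],[[0,0.004,-0.004],0,1],[[0,0.004,-0.004],0,1],[[0,0,0],0,1]]'; python3 -m inch '[[[0,0.004,-0.004],0,1],[[0,0.004,-0.004],0,1],[[0,0.004,-0.004],0,1],[[0,0,0],0,1]]';  python3 -m inch '[[[0,0.004,-0.004],0,1],[[0,0.004,-0.004],0,1],[[0,0,0],0,1],[[0,0,0],0,1]]'
```

```text
time_s: 16.2
tcp_pos: [527.2, 58.0, 216.5]
eef_rot: [-2.249, -2.193, 0.001]
force: [-0.5, -0.3, -1.0]
grip_width: 14.6
grasp_force: 24.8
time_s: 16.6
tcp_pos: [527.2, 70.0, 204.6]
eef_rot: [-2.249, -2.193, 0.001]
force: [0.1, -0.6, -1.6]
grip_width: 14.2
grasp_force: 24.8
time_s: 17.0
tcp_pos: [527.5, 77.6, 197.1]
eef_rot: [-2.25, -2.193, 0.0]
force: [0.0, 0.9, -1.7]
grip_width: 14.7
grasp_force: 24.8
```

```bash
python3 -m inch '[[[0,0.002,-0.002],0,1],[[0,0.001,-0.001],0,1],[[0,0,0],0,1],[[0,0,0],0,1]]'; python3 -m inch '[[[0,0.0015,-0.0015],0,1],[[0,0,0],0,1],[[0,0,0],0,1]]';  python3 -m inch '[[[0,0.0015,-0.0015],0,1],[[0,0,0],0,1],[[0,0,0],0,1]]'
```

```text
time_s: 17.4
tcp_pos: [527.5, 80.5, 194.2]
eef_rot: [2.25, 2.193, 0.0]
force: [0.1, -0.4, -1.8]
grip_width: 14.5
grasp_force: 24.8
time_s: 17.7
tcp_pos: [527.5, 82.0, 192.7]
eef_rot: [2.25, 2.193, 0.0]
force: [0.1, -0.2, -2.0]
grip_width: 14.3
grasp_force: 24.8
time_s: 18.0
tcp_pos: [527.5, 83.5, 191.2]
eef_rot: [-2.25, -2.193, 0.0]
force: [0.8, -0.2, -1.4]
grip_width: 14.6
grasp_force: 24.8
```

```bash
for i in 1; do python3 -m inch '[[[0,0.0015,-0.0015],0,1],[[0,0,0],0,1],[[0,0,0],0,1]]'; done; python3 -m inch '[[[0,0.0015,-0.0015],0,1],[[0,0,0],0,1],[[0,0,0],0,1]]'
python3 - <<'E'
from h import *
S=get('side')
cv2.imwrite('pics/g.png',cv2.resize(S['image'][180:280,190:290],None,fx=5,fy=5,interpolation=2))
E
```

```text
time_s: 18.3
tcp_pos: [527.5, 85.1, 189.6]
eef_rot: [-2.25, -2.193, 0.0]
force: [-0.4, -0.0, -1.5]
grip_width: 14.6
grasp_force: 24.8
time_s: 18.6
tcp_pos: [527.5, 86.6, 188.2]
eef_rot: [-2.25, -2.193, -0.0]
force: [0.0, -0.1, -1.2]
grip_width: 14.4
grasp_force: 24.8
```

View pics/g.png

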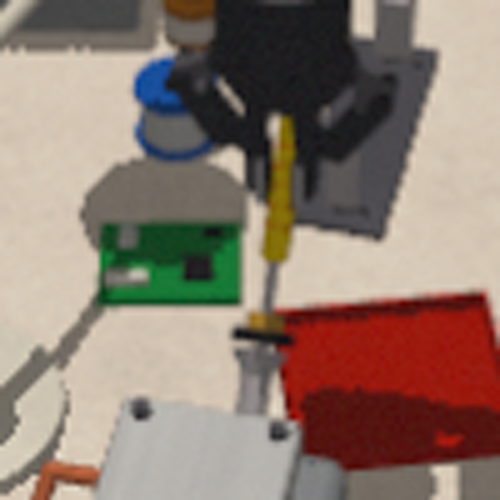

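The collar at (262,337) is nearly on the rim at (258,348), a few mm short. I'll keep creeping until contact.

```bash
for i in 1; do python3 -m inch '[[[0,0.0015,-0.0015],0,1],[[0,0,0],0,1],[[0,0,0],0,1]]'; done; python3 -m inch '[[[0,0.0015,-0.0015],0,1],[[0,0,0],0,1],[[0,0,0],0,1]]';python3 -m inch '[[[0,0.001,-0.001],0,1],[[0,0,0],0,1],[[0,0,0],0,1]]'
```

```text
time_s: 18.95
tcp_pos: [527.5, 88.0, 186.7]
eef_rot: [-2.25, -2.193, 0.0]
force: [0.3, 0.2, -1.0]
grip_width: 14.6
grasp_force: 24.8
time_s: 19.25
tcp_pos: [527.7, 89.3, 185.5]
eef_rot: [2.249, 2.192, 0.0]
force: [0.2, -4.3, 1.7]
grip_width: 14.3
grasp_force: 25.1
time_s: 19.55
tcp_pos: [528.2, 89.6, 185.3]
eef_rot: [2.248, 2.191, 0.001]
force: [-1.2, -8.9, 10.4]
grip_width: 14.5
grasp_force: 25.7
```

```bash
python3 -m inch '[[[0,0.001,-0.001],0,1],[[0,0,0],0,1],[[0,0,0],0,1],[[0,0,0],0,1]]'
python3 - <<'E'
from h import *
S=get('side')
cv2.imwrite('pics/i.png',cv2.resize(S['image'][200:270,220:270],None,fx=8,fy=8,interpolation=2))
P=cloud(S);m=(P[...,1]>60)&(P[...,1]<175)&(P[...,0]>505)&(P[...,0]<555)&(P[...,2]>125)&(P[...,2]<260)
h=cv2.cvtColor(S['image'],cv2.COLOR_BGR2HSV);y=m&(h[...,0]>15)&(h[...,0]<38)&(h[...,1]>120);q=P[y];q=q[q[:,1].argsort()];print(q.round(0)[::3].tolist())
E
```

```text
time_s: 19.95
tcp_pos: [528.5, 90.3, 184.7]
eef_rot: [2.247, 2.19, 0.002]
force: [-0.7, -11.3, 15.2]
grip_width: 14.6
grasp_force: 25.3
[[533.0, 60.0, 231.0], [530.0, 62.0, 229.0], [529.0, 63.0, 226.0], [523.0, 65.0, 229.0], [529.0, 68.0, 227.0], [531.0, 69.0, 224.0], [528.0, 70.0, 221.0], [531.0, 73.0, 219.0], [534.0, 74.0, 216.0], [527.0, 76.0, 218.0], [530.0, 77.0, 215.0], [524.0, 79.0, 218.0], [530.0, 81.0, 211.0], [523.0, 82.0, 213.0], [529.0, 84.0, 210.0], [523.0, 86.0, 212.0], [525.0, 88.0, 210.0], [531.0, 90.0, 207.0], [528.0, 92.0, 209.0], [522.0, 92.0, 202.0], [534.0, 93.0, 205.0], [534.0, 94.0, 231.0], [533.0, 94.0, 211.0], [533.0, 95.0, 199.0], [521.0, 97.0, 198.0], [530.0, 97.0, 202.0], [527.0, 98.0, 199.0], [532.0, 100.0, 200.0], [520.0, 100.0, 189.0], [529.0, 103.0, 195.0], [535.0, 104.0, 186.0], [520.0, 105.0, 199.0], [523.0, 106.0, 191.0], [525.0, 109.0, 193.0], [525.0, 110.0, 177.0], [525.0, 110.0, 186.0], [531.0, 112.0, 187.0], [522.0, 113.0, 189.0], [533.0, 114.0, 189.0], [530.0, 117.0, 188.0], [529.0, 139.0, 161.0], [520.0, 141.0, 155.0], [532.0, 142.0, 163.0], [537.0, 144.0, 156.0], [523.0, 145.0, 163.0], [528.0, 147.0, 161.0], [533.0, 152.0, 161.0]]
```

View pics/i.png

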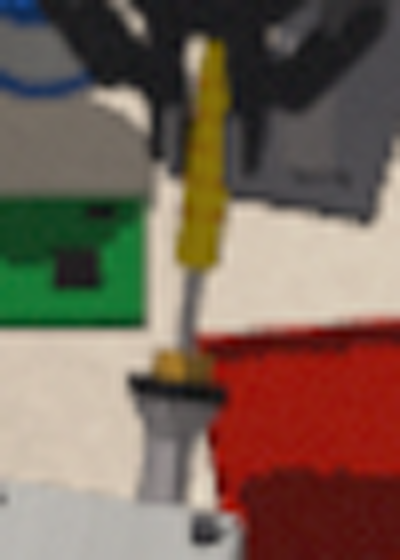

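The collar at (178,385) sits flush on the rim. I'll check the handle's pitch with a line fit, to be sure it is within tolerance.

```bash
cat > pitch.py <<'E'
from h import *
def pitch():
    o=[]
    S=get('side');s=robot.get_state()['tcp_pos']
    h=cv2.cvtColor(S['image'],cv2.COLOR_BGR2HSV);P=cloud(S)
    m=(h[...,0]>15)&(h[...,0]<38)&(h[...,1]>120)&(np.linalg.norm(P-(s+[0,0,19]),axis=-1)<62)
    q=P[m].astype(np.float32)
    l=cv2.fitLine(q,cv2.DIST_HUBER,0,.01,.01).ravel();v=l[:3]*np.sign(l[1])
    print('n',len(q),'pitch down',np.degrees(np.arcsin(-v[2])),'yaw',np.degrees(np.arctan2(v[1],v[0])),'pt',l[3:])
pitch();pitch();pitch()
E
python3 pitch.py
```

```text
n 121 pitch down 41.8341 yaw 91.12272 pt [527.856    87.37672 209.39194]
n 122 pitch down 41.91135 yaw 92.07759 pt [527.6536    87.992065 208.22449 ]
n 122 pitch down 42.64171 yaw 91.294174 pt [527.74414   88.713326 208.35228 ]
```

Pitch is 42° against 45°, well inside the tolerance, and the collar is flush. I'll ease up a little, hold, then draw the rod out along the bore.

```bash
python3 -m inch '[[[0,0.001,0.0015],0,1],[[0,0,0],0,1],[[0,0,0],0,1],[[0,0,0],0,1],[[0,-0.004,0.004],0,1],[[0,-0.004,0.004],0,1],[[0,-0.004,0.004],0,1],[[0,-0.004,0.004],0,1],[[0,-0.004,0.004],0,1],[[0,0,0],0,1]]'; python3 -m inch '[[[0,-0.005,0.005],0,1],[[0,-0.005,0.005],0,1],[[0,-0.005,0.005],0,1],[[0,-0.005,0.005],0,1],[[0,-0.005,0.005],0,1],[[0,-0.005,0.005],0,1],[[0,-0.005,0.005],0,1],[[0,-0.005,0.005],0,1],[[0,-0.005,0.005],0,1],[[0,-0.005,0.005],0,1],[[0,-0.005,0.005],0,1],[[0,-0.005,0.005],0,1],[[0,0,0],0,1],[[0,0,0],0,1],[[0,0,0],0,1]]'; python3 pitch.py
python3 - <<'E'
from h import *
S=get('side')
cv2.imwrite('pics/j.png',cv2.resize(S['image'][170:270,210:280],None,fx=6,fy=6,interpolation=2))
E
```

```text
time_s: 21.15
tcp_pos: [527.7, 72.0, 205.3]
eef_rot: [2.25, 2.192, 0.001]
force: [-0.5, -0.1, -1.3]
grip_width: 14.2
grasp_force: 24.5
time_s: 22.65
tcp_pos: [527.4, 12.6, 264.5]
eef_rot: [-2.25, -2.192, 0.0]
force: [-1.2, -0.2, -0.9]
grip_width: 14.6
grasp_force: 24.6
n 121 pitch down 38.63442 yaw 92.24842 pt [526.81836    8.457504 290.16583 ]
n 124 pitch down 38.61749 yaw 91.132195 pt [526.8591     8.946182 290.47986 ]
n 121 pitch down 38.36301 yaw 91.61596 pt [526.9032      7.0874047 291.81516  ]
```

View pics/j.png

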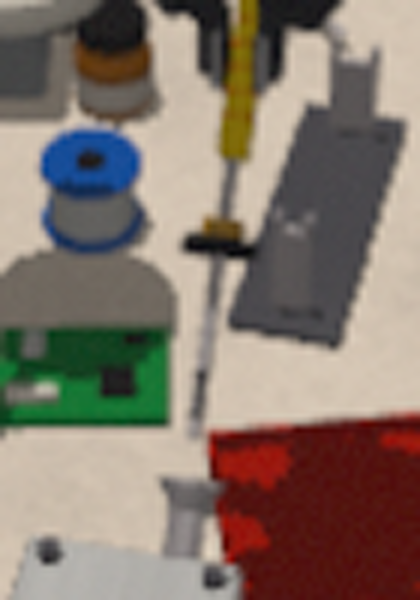

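The tip is clear of the neck, at (193,437) with the rim at (190,485). Next, the reverse pivot: set the tip on the flare's lower lip and swing the hand down to bring the rod level.

```bash
python3 -m inch '[[[0,0,-0.011],0,1],[[0,0,-0.011],0,1],[[0,0,-0.009],0,1],[[0,0,0],0,1],[[0,0,0],0,1]]'; python3 -m inch '[[[0,-0.0062,-0.0088],0,1],[[0,-0.0063,-0.0088],0,1],[[0,-0.0052,-0.0095],0,1],[[0,-0.0052,-0.0095],0,1],[[0,0,0],0,1]]'; python3 pitch.py;  python3 -m inch '[[[0,-0.004,-0.01],0,1],[[0,-0.004,-0.01],0,1],[[0,-0.0027,-0.01],0,1],[[0,-0.0027,-0.01],0,1],[[0,0,0],0,1]]'; python3 pitch.py
```

```text
time_s: 23.35
tcp_pos: [527.5, 12.5, 233.4]
eef_rot: [-2.25, -2.192, 0.001]
force: [0.2, -0.4, -0.9]
grip_width: 14.5
grasp_force: 24.6
time_s: 23.85
tcp_pos: [527.0, -11.1, 195.6]
eef_rot: [-2.25, -2.19, 0.002]
force: [-0.3, 0.8, -0.5]
grip_width: 14.3
grasp_force: 25.3
n 106 pitch down 25.516737 yaw 90.53174 pt [526.3639   -13.439007 220.38211 ]
n 110 pitch down 25.601006 yaw 91.067314 pt [526.59717  -13.052108 221.81136 ]
n 109 pitch down 25.193632 yaw 91.49246 pt [526.78796  -12.697992 222.0563  ]
time_s: 24.5
tcp_pos: [526.9, -24.1, 155.5]
eef_rot: [-2.249, -2.191, 0.002]
force: [0.8, 0.5, 0.9]
grip_width: 14.8
grasp_force: 27.5
n 101 pitch down 11.718683 yaw 92.44755 pt [525.3755   -22.328354 180.07578 ]
n 99 pitch down 12.235939 yaw 92.20392 pt [525.79407  -20.689669 180.9408  ]
n 93 pitch down 13.699622 yaw 92.044044 pt [526.6498   -23.356476 181.91669 ]
```

```bash
python3 -m inch '[[[0,-0.0015,-0.009],0,1],[[0,-0.0015,-0.009],0,1],[[0,-0.0005,-0.008],0,1],[[0,0,-0.005],0,1],[[0,0,0],0,1],[[0,0,0],0,1]]'; python3 pitch.py
python3 - <<'E'
from h import *
S=get('side');T=get('top')
for n,d,lo in(('top',T,-200),('side',S,-200)):
    P=cloud(d);s=robot.get_state()['tcp_pos']
    q=P[(P[...,1]>62)&(P[...,1]<132)&(P[...,0]>526)&(P[...,0]<535)&(P[...,2]>110)&(P[...,2]<165)]
    if len(q)>8:
        l=cv2.fitLine(q.astype(np.float32),cv2.DIST_HUBER,0,.01,.01).ravel();v=l[:3]*np.sign(l[1]);print(n,len(q),v,l[3:],np.degrees(np.arcsin(-v[2])))
E
```

```text
time_s: 25.25
tcp_pos: [527.5, -27.2, 126.0]
eef_rot: [-2.25, -2.192, 0.0]
force: [-0.2, 1.0, 0.5]
grip_width: 14.5
grasp_force: 27.9
n 83 pitch down 3.3772712 yaw 91.81325 pt [526.8055   -21.248926 150.72147 ]
n 84 pitch down 3.0254292 yaw 91.7648 pt [526.78534  -22.011429 151.06691 ]
n 85 pitch down 3.0925357 yaw 91.9338 pt [526.70306  -20.988102 151.50685 ]
top 39 [ 0.01797395  0.9997674  -0.01191557] [531.09216 111.64444 141.8157 ] 0.68272823
side 42 [-0.02275802  0.9996076  -0.01633097] [528.97876  99.16248 143.27374] 0.935737
```

```bash
python3 -m inch '[[[0,0,-0.004],0,1],[[0,0,0],0,1],[[0,0,0],0,1],[[0,-0.02,0.001],0,1],[[0,-0.03,0.01],0,1],[[0,-0.03,0.01],0,1],[[0,-0.03,0.01],0,1],[[0,0,0],0,1],[[0,0,0],0,1]]' 40; python3 pitch.py
python3 - <<'E'
from h import *
S=get('side');T=cv2.imread('pics/top0.png')
import copy
d=get('top');d['image']=cv2.resize(T,(512,384),interpolation=cv2.INTER_AREA)
for n,d in(('top0',d),('side',S)):
    h=cv2.cvtColor(d['image'],cv2.COLOR_BGR2HSV);m=(((h[...,0]<6)|(h[...,0]>174))&(h[...,1]>170)&(h[...,2]>60)).astype(np.uint8)
    c=max(cv2.findContours(m,0,1)[0],key=cv2.contourArea);r=cv2.boxPoints(cv2.minAreaRect(cv2.convexHull(c)))
    a=cv2.approxPolyDP(cv2.convexHull(c),4,True)[:,0].astype(float)
    B=np.array([plane(d,*p,18)[:2] for p in a]);print(n,B.round(0).tolist(),B.mean(0))
for d in(S,get('top')):
    P=cloud(d);q=P[(P[...,1]>-40)&(P[...,1]<60)&(P[...,0]>522)&(P[...,0]<536)&(P[...,2]>140)&(P[...,2]<195)]
    if len(q)>8:
        l=cv2.fitLine(q.astype(np.float32),cv2.DIST_HUBER,0,.01,.01).ravel();v=l[:3]*np.sign(l[1]);print(len(q),v,l[3:],np.degrees(np.arcsin(-v[2])),q[:,1].max())
E
```

```text
time_s: 26.4
tcp_pos: [527.3, -137.6, 153.0]
eef_rot: [-2.251, -2.191, 0.0]
force: [-0.1, 0.4, -0.9]
grip_width: 13.6
grasp_force: 39.8
n 75 pitch down 6.180642 yaw 90.22865 pt [ 526.3211  -134.66689  177.96223]
n 76 pitch down 4.938533 yaw 90.914604 pt [ 525.992   -133.29834  177.25769]
n 77 pitch down 7.3394322 yaw 90.86651 pt [ 526.11743 -133.16608  177.09006]
top0 [[539.0, 4.0], [428.0, -26.0], [379.0, 82.0], [448.0, 105.0], [517.0, 84.0]] [462.23448852  49.85350158]
side [[403.0, -30.0], [373.0, 100.0], [503.0, 120.0], [540.0, 5.0]] [454.76015484  48.79590095]
45 [ 0.02889141  0.9962463  -0.08160061] [527.75604     5.2267394 157.7636   ] 4.6805744 45.138054072623916
79 [ 0.02342724  0.996336   -0.08225478] [5.3061298e+02 1.1509977e-01 1.5985387e+02] 4.718182 40.95394177241355
```

```bash
python3 -m inch '[[[-0.019,0.002,0],0,1],[[-0.019,0.002,0],0,1],[[-0.019,0.002,0],0,1],[[-0.019,0.002,0],0,1],[[0,0,0],0,1],[[0,0,0],0,1],[[0,0,0],0,1],[[0,0,0],0,1],[[0,0,0],0,1],[[0,0,0],0,1]]'; python3 - <<'E'
from h import *
S=get('side');T=get('top')
for d in(S,T):
    P=cloud(d);q=P[(P[...,1]>-40)&(P[...,1]<80)&(P[...,0]>446)&(P[...,0]<462)&(P[...,2]>135)&(P[...,2]<195)]
    if len(q)>8:
        l=cv2.fitLine(q.astype(np.float32),cv2.DIST_HUBER,0,.01,.01).ravel();v=l[:3]*np.sign(l[1]);print(len(q),v,l[3:],np.degrees(np.arcsin(-v[2])),q[q[:,1].argmax()])
cv2.imwrite('pics/k.png',np.hstack([cv2.resize(x,None,fx=2.5,fy=2.5,interpolation=2)for x in(T['image'][100:260,130:290],S['image'][170:330,200:360])]))
E
```

```text
time_s: 27.7
tcp_pos: [451.7, -129.3, 153.0]
eef_rot: [-2.25, -2.193, -0.0]
force: [-0.1, -0.3, -0.8]
grip_width: 13.8
grasp_force: 39.8
61 [ 0.01394072  0.9943444  -0.1052848 ] [452.55334     3.5363626 159.30154  ] 6.0435753 [452.9127662   51.0743583  158.10382571]
58 [ 0.02289386  0.9955556  -0.09135036] [455.7969     5.429147 160.95982 ] 5.241297 [458.2641126   48.14325969 156.80139191]
```

View pics/k.png

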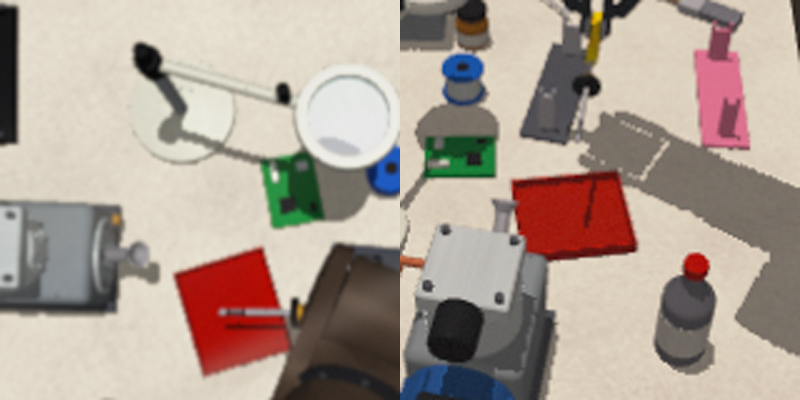

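The tip hangs over the red tray (top part: tip at (220,312) inside the tray), but the rod noses down 5–6° of the 8.5° allowed. I'll level it once more on the neck's lip, with overshoot, then come back.

```bash
python3 -m inch '[[[0.0252,0,0],0,1],[[0.0252,0,0],0,1],[[0.0252,0.005,-0.004],0,1],[[0,0.03,-0.004],0,1],[[0,0.03,-0.003],0,1],[[0,0.022,0],0,1],[[0,0.014,0],0,1],[[0,0,0],0,1],[[0,0,0],0,1]]'; python3 -m inch '[[[0,0,-0.008],0,1],[[0,0,-0.008],0,1],[[0,0,-0.006],0,1],[[0,0,0],0,1]]'; python3 -m inch '[[[0,0,-0.006],0,1],[[0,0,-0.006],0,1],[[0,0,0],0,1],[[0,0,0],0,1]]'
cat > lev.py <<'E'
from h import *
s=robot.get_state()['tcp_pos']
for d in(get('side'),get('top')):
    P=cloud(d);h=P-(s+[0,0,14]);q=P[(h[...,1]>96)&(h[...,1]<min(172,132-s[1]))&(abs(h[...,0]-4)<8)&(abs(h[...,2])<30)]
    if len(q)>8:
        l=cv2.fitLine(q.astype(np.float32),cv2.DIST_HUBER,0,.01,.01).ravel();v=l[:3]*np.sign(l[1]);print(len(q),l[3:],np.degrees(np.arcsin(-v[2])),'by offset',np.degrees(np.arctan2(s[2]+19+3-l[5],l[4]-s[1])),q[q[:,1].argmax()])
E
python3 lev.py
```

```text
time_s: 28.7
tcp_pos: [527.3, -28.6, 142.2]
eef_rot: [2.249, 2.193, 0.0]
force: [-0.2, -0.6, -0.5]
grip_width: 14.1
grasp_force: 39.8
time_s: 29.1
tcp_pos: [526.8, -28.7, 119.1]
eef_rot: [-2.25, -2.191, 0.001]
force: [-0.7, -2.0, 1.0]
grip_width: 13.6
grasp_force: 39.9
time_s: 29.5
tcp_pos: [527.2, -28.2, 108.0]
eef_rot: [-2.25, -2.192, -0.0]
force: [0.3, 0.5, 1.4]
grip_width: 13.7
grasp_force: 39.1
32 [528.13794 100.6155  138.40086] -4.6816864 by offset -3.7332233577547322 [527.70641054 129.97422208 141.34564117]
33 [530.23346 111.12312 138.07108] -4.2614894 by offset -3.31719694480948 [531.76502328 130.57562237 138.53769069]
```

Now nose-up about 4°. I'll lift off the lip, draw back and re-measure.

```bash
python3 -m inch '[[[0,0,0.003],0,1],[[0,-0.02,0.001],0,1],[[0,-0.02,0.005],0,1],[[0,-0.03,0.01],0,1],[[0,-0.03,0.01],0,1],[[0,0,0.01],0,1],[[0,0,0],0,1],[[0,0,0],0,1],[[0,0,0],0,1]]';python3 lev.py
```

```text
time_s: 30.5
tcp_pos: [526.9, -127.4, 146.7]
eef_rot: [-2.248, -2.193, 0.0]
force: [0.5, 0.3, -0.4]
grip_width: 13.6
grasp_force: 39.3
37 [526.1847    10.390815 163.09222 ] 1.1296679 by offset 2.3444827330218523 [525.46684426  44.51851308 162.02249095]
50 [529.4346      7.0601788 165.1199   ] 1.0837433 by offset 1.5395682701261793 [531.40174751  43.31464635 163.20188244]
```

```bash
python3 -m inch '[[[-0.005,0,0],0,1],[[-0.01,0,0],0,1],[[-0.015,0,0],0,1],[[-0.015,0,0],0,1],[[-0.015,0,0],0,1],[[-0.01,0,0],0,1],[[-0.005,0,0],0,1],[[0,0,0],0,1],[[0,0,0],0,1],[[0,0,0],0,1],[[0,0,0],0,1],[[0,0,0],0,1],[[0,0,0],0,1],[[0,0,0],0,1],[[0,0,0],0,1]]';python3 lev.py; python3 - <<'E'
from h import *
d=get('top');h=cv2.cvtColor(d['image'],cv2.COLOR_BGR2HSV);m=(((h[...,0]<6)|(h[...,0]>174))&(h[...,1]>170)&(h[...,2]>60)).astype(np.uint8)
c=max(cv2.findContours(m,0,1)[0],key=cv2.contourArea)
a=cv2.approxPolyDP(cv2.convexHull(c),3,True)[:,0].astype(float);print([plane(d,*p,18)[:2].round().tolist() for p in a])
E
python3 lev.py
```

```text
time_s: 32.1
tcp_pos: [452.1, -128.3, 147.1]
eef_rot: [2.25, 2.193, 0.0]
force: [0.4, 0.4, -1.1]
grip_width: 14.2
grasp_force: 39.3
40 [451.87082    8.511777 163.21355 ] 0.6993097 by offset 2.4606331087688442 [450.67335018  43.50895061 159.5760247 ]
74 [454.33975     4.9418473 164.20013  ] 0.79767364 by offset 2.1029083302636287 [452.08554768  41.51199263 162.40425201]
[[539.0, 4.0], [404.0, -29.0], [376.0, 82.0], [507.0, 119.0]]
39 [451.914      6.023881 163.27878 ] 0.10884188 by offset 2.489580890529344 [453.97969604  43.31837384 163.27801832]
74 [454.3227      4.6799207 164.1108   ] 0.4650827 by offset 2.156894124426235 [458.14207636  41.65728841 160.19466424]
```

```bash
python3 -c "
from rig import robot
print(robot.close_job())"
```

```text
the job is handed in; nothing more can be done
None
```

The job is handed in, with no verdict shown: the lamp was swung clear, the rod went home and was drawn out, and it is now held within about 2.5° of level with its tip over the tray; I viewed 12 pictures, two over the limit of 10.

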